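# Put the drained columns away in the column store

### The arm

A 6-joint arm with a two-finger parallel gripper is mounted at the origin on a cart in front of the work surface, level with it; the furniture and walls round the work are solid. World frame = base frame: x ahead of the robot, y to its left, z up, the work surface at z = 0. Lengths are in m, angles in rad, forces in N, time in s.
With the tool pointing down it reaches from about 0.35 to 0.725 m from the base axis. Payload 6 kg.
Tool frame: the origin (TCP) lies at the very end of the fingers, on their centre line; the grasp point (between the pads) lies 19 mm behind it; y points along the fingers, x is the direction in which the jaws open and shut, and the axes are right-handed (so a half turn about y gives the same grasp; the last joint's range is limited). The gripper opens to 85 mm and grips with 20 to 120 N. Pads are 22 mm wide; open, the fingers measure 114 mm over their backs; the gripper's body (76 mm by 85 mm) begins 54 mm behind the grasp point. The pads swing forward as they close: fully open they stand 13 mm farther back than shut.
Start: joints at [-0.903, 0.04, 0.085, 0, -1.615, -0.334], TCP at [0.197, -0.567, 0.201] pointing down, gripper open.
Joint ranges: [-2.56, 2.56], [-1.29, 2.01], [-1.08, 1.49], [-3.29, 1.98], [-2.81, -0.18], [-2.99, 2.99]. Speed limits (rad/s): [2.57, 2.57, 3.01, 3.14, 3.14, 3.14].

### API

Orientations are given as a unit quaternion [w, x, y, z].
In Python, from plant import r, fingers, kin, capture, get_calibration gives the robot as it stands. Calls block until the motion is done:
- r.goto(position, orientation): joint-space move of the TCP to a pose.
- r.move_straight(position, rot=None, rate=0.15): straight line of the TCP; rot=None keeps the orientation; rate is the mean speed in m/s.
- r.goto_joints(angles): joint-space move.
- fingers.grip(opening): finger opening in m; the grip force is fixed at half the most; returns when the fingers have stopped.
- r.sleep(seconds).
- kin.solve_ik(position, orientation): joint angles nearest the present ones, or None.
- r.state(): the state.
- capture(name): name is "side" or "top" or "wrist"; returns the picture (420x560x3 uint8, red, green, blue); there is no depth.
- get_calibration(name): a dict with "K" (3x3 intrinsics, pixels), "D" ([k1, k2, p1, p2, k3] as OpenCV has them; the pictures are not rectified), "origin" and "attitude" of the camera in the world. Camera axes: x right, y down, z forward; pixel columns grow to the right and rows downward; lengths in m; the calibration is good to about 2 mm. A picture is of the moment at which its call begins: read the wrist's pose just before it. get_calibration takes no time and is no camera call; for the wrist camera it gives the pose at the moment of the call.
A pose or a line that the arm cannot do raises r.PlanningError and nothing moves.
- r.finish_job(): hands the job in, once; it reports no verdict.
The state is a dict: "clock": time; "qpos": joint angles; "joint_velocities": joint speeds; "joint_torque": joint torques, N m; "tool_pos": TCP position; "tcp_rot": TCP orientation; "contact_force": force on the tool from outside, world axes, zero at the start; "ft_torque": the same for the moment, N m; "gripper_width": finger opening in m.
Only numpy, scipy, OpenCV 4.12 (cv2) and the standard library are available. Lean on these libraries where they do the work, as an engineer would, in place of code of your own. Each camera call takes 0.05 s, during which the arm holds its last target.

### The job

The two steel columns leaning in the wire drainer have drained; put them away in the column store: drop each end-down to the bottom of an empty cell, the longer one in the deep back row and the shorter one in the shallow front row. Then shut the store's lid. Leave the glass flask and the small amber bottle where they stand.

Things in the scene. Friction and masses are not known exactly. Their poses are not given: they have to be found in the camera images.
- drainer: Fixed grey drip tray, 130 (x) x 190 (y) x 12 mm, with two wire rests at y = +42 and -42 mm. Origin: centre of its underside, z up. A column leans there at 60 degrees from level, low end at x = -40 mm, 22 mm up, on a steel stop; high end towards +x. It lies loose on two wires (11 mm wide together) up to 82 mm from its low end; round its upper part there is free space, and it lifts straight off.
- long_column: The longer steel column, 145 mm long, 0.12 kg: a 12 mm tube with a 22 mm long, 16 mm wide fitting on each end (both ends alike). Origin: centre of the end that is lower at the start; its z axis runs along the column to the other end. Starts on either rest of the drainer.
- short_column: The shorter steel column, 105 mm long, 0.09 kg, otherwise the same. Origin: centre of the end that is lower at the start; z runs along the column to the other end. Starts on the other rest.
- long_column_middle (a point): Middle of the longer column, on its axis (72.5 mm from either end).
- short_column_middle (a point): Middle of the shorter column, on its axis (52.5 mm from either end).
- column_store: Fixed white box, 64 (x) x 94 (y) mm, rim 166 mm up, on a 100 x 130 x 6 mm foot plate. Origin: centre of its underside; x points to its back (hinge), y left, z up. Six cells 26 x 26 mm, 4 mm walls, at y = +30, 0, -30: back row (x = +15) deep, floor 15 mm above the bench; front row (x = -15) shallow, floor 55 mm up. The middle back and right front cells already hold columns, 6 mm below the rim.
- deep_left (a point): Centre of the mouth (rim height) of the empty back-row cell on the left (y = +30 mm).
- deep_right (a point): Centre of the mouth of the empty back-row cell on the right (y = -30 mm).
- shallow_left (a point): Centre of the mouth of the empty front-row cell on the left (y = +30 mm).
- shallow_middle (a point): Centre of the mouth of the empty front-row cell in the middle (y = 0).
- store_lid (a joint): Angle of the store's lid about its hinge along the back rim (x = +34 mm in the store's frame, 166 mm up): 0 shut, growing as it opens up and back, 2.2 at its stop. Starts wide open, leaning back past upright. Lid 70 mm deep, 98 mm wide, 4 mm thick, 60 g, on an easy hinge: below about 1.5 it falls shut by itself, above it falls open.
- lid_edge (a point): Middle of the lid's free edge: the outer end of its black finger tab (40 mm wide, standing 10 mm beyond the lid), 80 mm from the hinge.
- flask: Clear waisted glass flask, 47 mm wide, 86 mm tall, a bystander. Origin: centre of its underside.
- amber_vial: Small amber bottle with a white cap, 41 mm wide, 85 mm tall, a bystander. Origin: centre of its underside.
Not all that is in view belongs to the job. There is more than one size of the column_store; the job needs the larger.

How it is judged:
By the outcome, as a careful person would: the job done as asked, in the order asked, and still so for the second after the job is handed in, with the robot touching nothing.
It also fails if it takes over 69 s, if anything falls off the work surface, if the arm or the gripper's body presses on something with over 40 N, if the wrist force passes 120 N, or if a joint passes its speed limit or range.

## Working session

There is one attempt and no reset: what is moved stays moved. The work goes in short steps, each a Python script; the robot and the scene stay as the last script left them, time stands still between calls to the robot, and variables do not carry over. Pictures are saved under pics/ and viewed, and the job is handed in when it is done.

```bash
ls; mkdir -p pics; python3 - <<'E'
from plant import r, fingers, kin, capture, get_calibration
import cv2
print(r.state())
for n in ["side","top","wrist"]:
    im=capture(n); cv2.imwrite(f"pics/a_{n}.png",im[:,:,::-1]); print(n,get_calibration(n))
E
```

```text
pics
{'clock': 0.0, 'qpos': array([-9.03310463e-01,  4.08324341e-02,  8.37873330e-02, -4.87998727e-04,
       -1.61550545e+00, -3.33704188e-01]), 'joint_velocities': array([-0.00183861,  0.00025812,  0.0010098 ,  0.00061711,  0.00034983,
       -0.00050747]), 'joint_torque': array([-4.36272603e-04, -3.68193519e+01,  3.47406614e+01,  6.93235740e+00,
       -5.50073746e-03,  7.05986326e-05]), 'tool_pos': array([ 0.19652448, -0.56648648,  0.20014954]), 'tcp_rot': array([-0.41053488,  0.40944129,  0.57645543, -0.57577607]), 'contact_force': array([-0.79414472, -0.34808729, -0.90433439]), 'ft_torque': array([-0.04793676, -0.00680039,  0.01466203]), 'gripper_width': 0.08520989015210345}
side {'K': array([[461.25369684,   0.        , 278.7892375 ],
       [  0.        , 461.25369684, 216.43433042],
       [  0.        ,   0.        ,   1.        ]]), 'D': array([-0.15417328,  0.        ,  0.        ,  0.        ,  0.        ]), 'origin': array([0.45954244, 0.88177269, 0.75004308]), 'attitude': array([ 0.02019863, -0.02500276,  0.89335364, -0.44820325])}
top {'K': array([[437.95386897,   0.        , 280.90688376],
       [  0.        , 437.95386897, 210.8260668 ],
       [  0.        ,   0.        ,   1.        ]]), 'D': array([0.03313087, 0.        , 0.        , 0.        , 0.        ]), 'origin': array([0.34183938, 0.03223933, 1.06387149]), 'attitude': array([-0.07586103,  0.7474846 , -0.65660714,  0.06617353])}
wrist {'K': array([[310.13004791,   0.        , 281.23596521],
       [  0.        , 310.13004791, 213.95561638],
       [  0.        ,   0.        ,   1.        ]]), 'D': array([-0.05695659,  0.        ,  0.        ,  0.        ,  0.        ]), 'origin': array([ 0.12833244, -0.5910338 ,  0.37366837]), 'attitude': array([0.08281965, 0.57351468, 0.8064637 , 0.11763557])}
```

View pics/a_top.png

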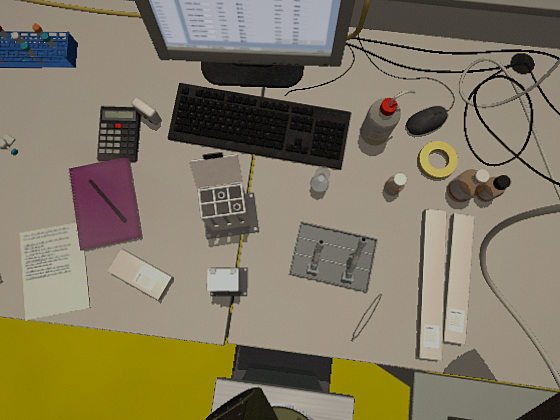

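View pics/a_side.png

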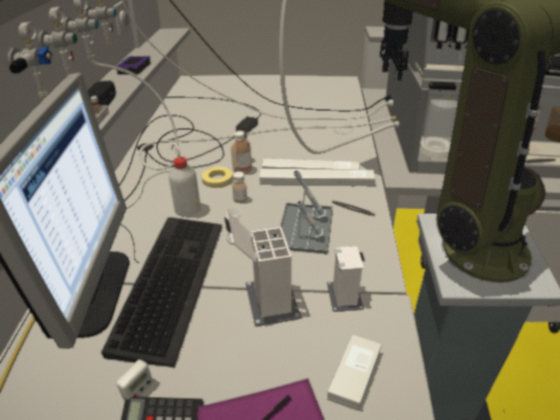

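View pics/a_wrist.png

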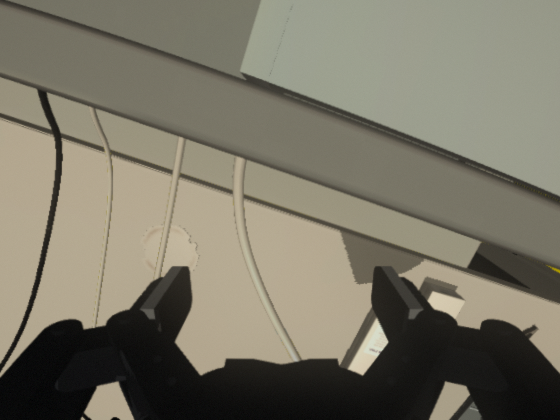

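```bash
cat > h.py <<'E'
import numpy as np, cv2
from scipy.spatial.transform import Rotation as R
def Rq(q): return R.from_quat([q[1],q[2],q[3],q[0]])
def qw(rot):
    q=rot.as_quat(); return np.array([q[3],q[0],q[1],q[2]])
def ray(c,uv):
    p=cv2.undistortPoints(np.array([[uv]],float),c["K"],c["D"])[0,0]
    return c["origin"], Rq(c["attitude"]).apply([p[0],p[1],1])
def onplane(c,uv,z):
    o,d=ray(c,uv); return o+d*(z-o[2])/d[2]
def proj(c,P):
    P=np.atleast_2d(P); Rm=Rq(c["attitude"]).as_matrix().T
    rv=cv2.Rodrigues(Rm)[0]
    return cv2.projectPoints(P.astype(float),rv,-Rm@c["origin"],c["K"],c["D"])[0][:,0]
def crop(src,dst,x0,y0,w,h,s):
    im=cv2.imread(src)[y0:y0+h,x0:x0+w]; im=cv2.resize(im,None,fx=s,fy=s,interpolation=cv2.INTER_CUBIC)
    for k in range(0,w,10):
        cv2.line(im,(k*s,0),(k*s,8 if k%50 else 16),(0,0,255),1)
        if k%20==0: cv2.putText(im,str(x0+k),(k*s,24),0,.4,(0,0,255),1)
    for k in range(0,h,10):
        cv2.line(im,(0,k*s),(8,k*s),(0,0,255),1)
        if k%20==0: cv2.putText(im,str(y0+k),(10,k*s+4),0,.4,(0,0,255),1)
    cv2.imwrite(dst,im)
E
python3 -c "
from h import *
crop('pics/a_top.png','pics/b_store.png',180,140,90,95,6)
crop('pics/a_top.png','pics/b_drain.png',280,210,110,90,7)
crop('pics/a_side.png','pics/b_side.png',215,165,130,95,6)
crop('pics/a_side.png','pics/b_side2.png',215,200,100,125,4)
"
```

```text
(no output)
```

View pics/b_store.png

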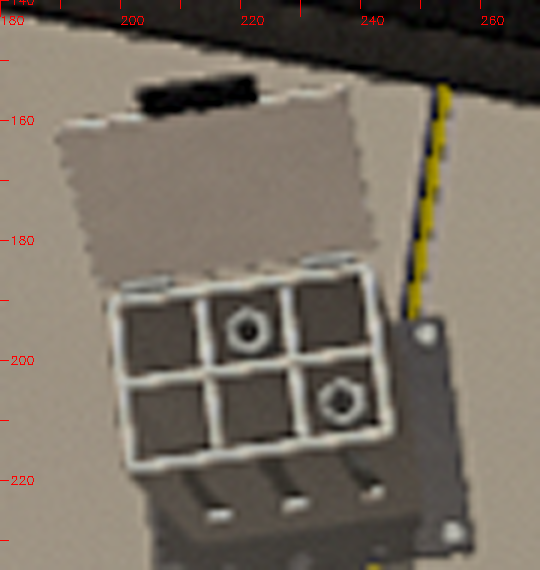

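View pics/b_drain.png

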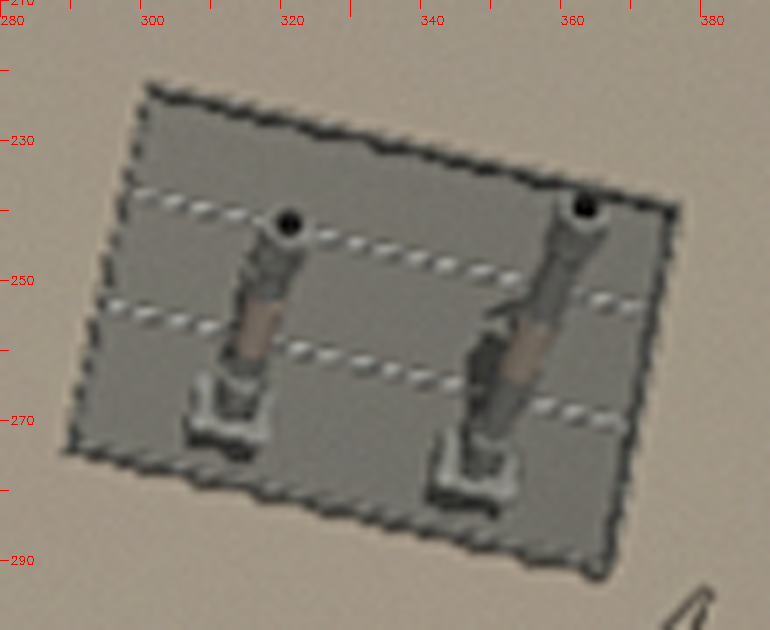

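View pics/b_side.png

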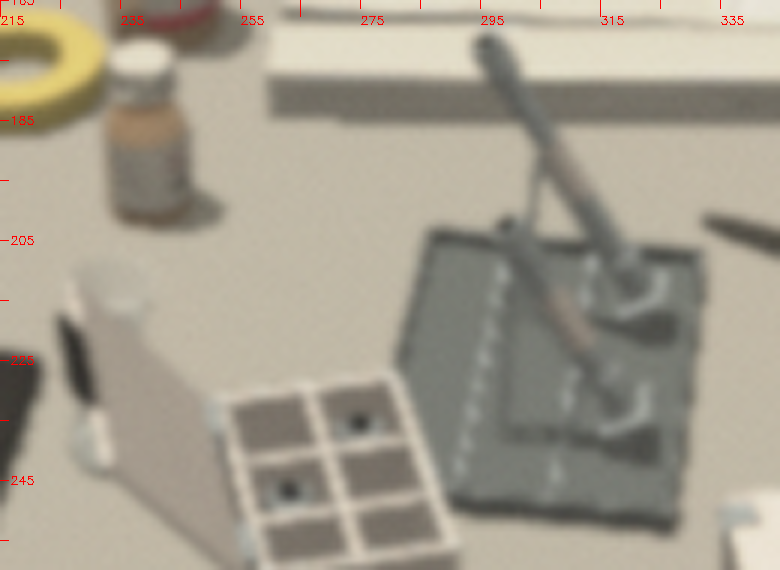

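View pics/b_side2.png

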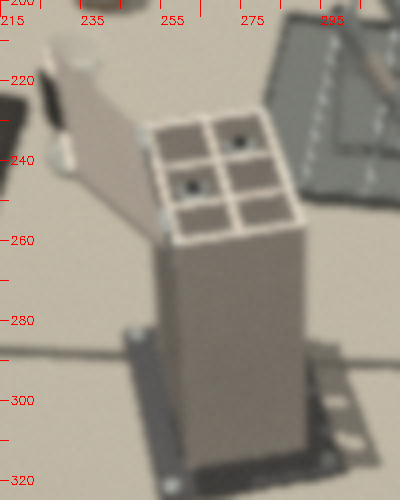

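```bash
cat > fit.py <<'E'
from h import *
from plant import get_calibration
from scipy.optimize import least_squares
ct,cs=get_calibration("top"),get_calibration("side")
def fit(obs,x0):
    def w(p,P):
        c,s=np.cos(p[2]),np.sin(p[2]); P=np.array(P); return np.c_[p[0]+c*P[:,0]-s*P[:,1],p[1]+s*P[:,0]+c*P[:,1],P[:,2]]
    def f(p): return np.concatenate([(proj(c,w(p,P))-np.array(uv)).ravel() for c,P,uv in obs])
    r=least_squares(f,x0); return r.x,np.round(f(r.x).reshape(-1,2),1).tolist()
D=[[.065,.095,.012],[.065,-.095,.012],[-.065,-.095,.012],[-.065,.095,.012]]
dt=[(301,222.5),(376.5,239.5),(366.5,292),(289.5,274.5)]
ds=[(396.0,0)]
S=[[.032,.047,.166],[.032,-.047,.166],[-.032,-.047,.166],[-.032,.047,.166]]
st=[(199,189.5),(241.5,184.2),(245.3,212.5),(202,218.3)]
# side: drainer corners far(-y) / near(+y)
dsd=[(281.5,249),(286,203.5),(332,207.5),(327,253)]
sst=[(257.3,261),(250,231),(281,227),(291,256)]
y=-.2
for name,P,a,b in [("drainer",D,dt,dsd),("store",S,st,sst)]:
    g=np.mean([onplane(ct,u,P[0][2]) for u in a],0)
    print(name,fit([(ct,P,a)],[g[0],g[1],y])); 
    print(name,"both",fit([(ct,P,a),(cs,P,b)],[g[0],g[1],y]));
for n,u,z in [("long hi",(363.5,239.5),.022+.145*.866),("short hi",(321,242),.022+.105*.866)]:
    print(n,onplane(ct,u,z))
E
python3 fit.py
```

```text
drainer (array([ 0.45980929, -0.07818812, -0.0944857 ]), [[-0.7, -0.5], [0.7, -0.3], [0.9, 0.7], [-0.9, -0.0]])
drainer both (array([ 0.458153  , -0.07489433, -0.07930261]), [[-2.7, 0.5], [-1.0, -0.4], [-0.1, 0.7], [-2.0, 1.2], [-5.2, -3.3], [0.2, -1.5], [0.8, -2.2], [1.9, -3.0]])
store (array([0.52873502, 0.18201245, 0.26465249]), [[-0.8, -0.2], [0.9, -0.7], [0.7, 0.3], [-0.8, 0.5]])
store both (array([0.52907281, 0.18411333, 0.26285306]), [[-1.8, -0.5], [-0.0, -0.9], [-0.3, 0.1], [-1.8, 0.2], [0.5, -1.4], [0.3, -1.5], [-0.1, -1.7], [-0.1, -1.2]])
long hi [ 0.48885332 -0.12326213  0.14757   ]
short hi [ 0.47694025 -0.03779814  0.11293   ]
```

```bash
cat > geo.py <<'E'
from h import *
import sys
DR=np.array([.4598,-.0782,-.0944]); ST=np.array([.5290,.1830,.2640])
def tw(b,p):
    c,s=np.cos(b[2]),np.sin(b[2]); return np.array([b[0]+c*p[0]-s*p[1],b[1]+s*p[0]+c*p[1],p[2]])
def orient(yaw,pitch,flip):
    # pitch: tilt; tool y = (-sin pitch,0,-cos pitch) in yawed frame; tool x=+-yawed y
    y=np.array([-np.sin(pitch),0,-np.cos(pitch)]); x=np.array([0,1.,0])*(-1 if flip else 1)
    M=np.c_[x,y,np.cross(x,y)]; return qw(R.from_euler('z',yaw)*R.from_matrix(M))
def colpt(side,s): # side +-1, s distance from low end
    return tw(DR,[-.040+.5*s,.042*side,.022+.866*s])
E
python3 - <<'E'
from geo import *
from plant import r,kin
np.set_printoptions(precision=3,suppress=True)
print(Rq(r.state()["tcp_rot"]).as_matrix())
for f in (0,1):
    q=orient(DR[2],np.pi/6,f); qv=orient(ST[2],0,f); qd=orient(DR[2],0,f)
    for n,p,o in [("L",colpt(-1,.145-.028),q),("Lup",colpt(-1,.22),q),("Lup2",colpt(-1,.26),q),("S",colpt(1,.081),q),("Sup",colpt(1,.18),q),("carry",[.45,-.08,.33],qd),
      ("DL",tw(ST,[.015,-.03,.169]),qv),("DLup",tw(ST,[.015,-.03,.31]),qv),("SL",tw(ST,[-.015,.03,.169]),qv),("SLup",tw(ST,[-.015,.03,.29]),qv),
      ("lidback",tw(ST,[.105,0,.215]),qv),("lidup",tw(ST,[.105,0,.30]),qv),("lidpush",tw(ST,[.035,0,.215]),qv)]:
        print(f,n,np.array(p),kin.solve_ik(np.array(p),o))
E
```

```text
[[-0.328 -0.001 -0.945]
 [ 0.945  0.001 -0.328]
 [ 0.001 -1.     0.   ]]
0 L [ 0.474 -0.122  0.123] [ 0.086  0.261  0.131 -0.097 -1.955 -1.763]
0 Lup [ 0.526 -0.127  0.213] [ 0.072  0.383  0.443 -0.099 -2.147 -1.77 ]
0 Lup2 [ 0.545 -0.128  0.247] [ 0.068  0.447  0.591 -0.102 -2.23  -1.774]
0 S [ 0.464 -0.036  0.092] [ 0.218  0.219  0.047 -0.163 -1.897 -1.896]
0 Sup [ 0.514 -0.041  0.178] [ 0.195  0.317  0.322 -0.164 -2.075 -1.903]
0 carry [ 0.45 -0.08  0.33] [ 0.268 -0.284  0.028  0.    -1.883 -1.934]
0 DL [0.551 0.158 0.169] [ 0.629 -0.031 -0.045  0.    -1.557 -1.936]
0 DLup [0.551 0.158 0.31 ] [ 0.629  0.009  0.253  0.    -1.815 -1.936]
0 SL [0.507 0.208 0.169] [ 0.757 -0.1   -0.111  0.    -1.56  -2.063]
0 SLup [0.507 0.208 0.29 ] [ 0.757 -0.071  0.138  0.    -1.779 -2.063]
0 lidback [0.63  0.21  0.215] [ 0.622  0.215  0.301  0.    -1.657 -1.929]
0 lidup [0.63 0.21 0.3 ] [ 0.622  0.254  0.503  0.    -1.82  -1.929]
0 lidpush [0.563 0.192 0.215] [ 0.666  0.028  0.097  0.    -1.64  -1.973]
1 L [ 0.474 -0.122  0.123] [ 0.086  0.261  0.131 -0.097 -1.955  1.378]
1 Lup [ 0.526 -0.127  0.213] [ 0.072  0.383  0.443 -0.099 -2.147  1.372]
1 Lup2 [ 0.545 -0.128  0.247] [ 0.068  0.447  0.591 -0.102 -2.23   1.367]
1 S [ 0.464 -0.036  0.092] [ 0.218  0.219  0.047 -0.163 -1.897  1.245]
1 Sup [ 0.514 -0.041  0.178] [ 0.195  0.317  0.322 -0.164 -2.075  1.238]
1 carry [ 0.45 -0.08  0.33] [ 0.268 -0.284  0.028  0.    -1.883  1.208]
1 DL [0.551 0.158 0.169] [ 0.629 -0.031 -0.045  0.    -1.557  1.206]
1 DLup [0.551 0.158 0.31 ] [ 0.629  0.009  0.253  0.    -1.815  1.206]
1 SL [0.507 0.208 0.169] [ 0.757 -0.1   -0.111  0.    -1.56   1.078]
1 SLup [0.507 0.208 0.29 ] [ 0.757 -0.071  0.138  0.    -1.779  1.078]
1 lidback [0.63  0.21  0.215] [ 0.622  0.215  0.301  0.    -1.657  1.212]
1 lidup [0.63 0.21 0.3 ] [ 0.622  0.254  0.503  0.    -1.82   1.212]
1 lidpush [0.563 0.192 0.215] [ 0.666  0.028  0.097  0.    -1.64   1.169]
```

```bash
python3 - <<'E'
from geo import *
from plant import r,kin,fingers,capture,get_calibration
q=orient(DR[2],np.pi/6,0)
fingers.grip(.06)
r.goto([.40,-.25,.33],orient(DR[2],0,0))
r.goto(colpt(-1,.205),q)
s=r.state(); c=get_calibration("wrist"); im=capture("wrist"); cv2.imwrite("pics/c_w.png",im[:,:,::-1])
print(s["clock"],s["tool_pos"],colpt(-1,.205),s["gripper_width"])
print(proj(c,[colpt(-1,.145),colpt(-1,0),colpt(1,.105),colpt(1,0)]))
E
```

```text
2.925 [ 0.51814611 -0.1269965   0.20034696] [ 0.51806281 -0.12590424  0.19953   ] 0.05990523182581778
[[283.25226891 217.747525  ]
 [282.62646156 182.85184072]
 [374.4453336  204.7148566 ]
 [350.23035028 182.9113    ]]
```

View pics/c_w.png

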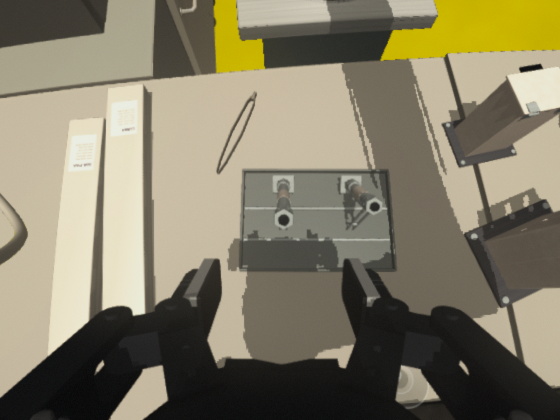

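The long column's top is at (284,219) against a predicted (283,218). The short one's top is at (375,206) against (374,205). The poses hold, so I'll grasp.

```bash
python3 - <<'E'
from geo import *
from plant import r,kin,fingers,capture,get_calibration
r.move_straight(colpt(-1,.145-.028),rate=.08)
print(r.state()["contact_force"], fingers.grip(.0)); s=r.state(); print(s["gripper_width"],s["contact_force"],s["tool_pos"])
if .012<s["gripper_width"]<.02:
    p=s["tool_pos"]+np.array([0.0,0,.03]); r.move_straight(p,rate=.06)
    r.move_straight(p+[0,0,.12],rate=.15)
    print(r.state()["gripper_width"],r.state()["clock"])
    r.goto([.43,-.02,.34],orient(DR[2],0,0))
for n in ("wrist","side"): cv2.imwrite(f"pics/d_{n}.png",capture(n)[:,:,::-1])
print(r.state()["gripper_width"],r.state()["clock"])
E
```

```text
[ 0.30478663 -0.07530654  0.28551397] False
0.0004757849103178768 [ 0.76477749  0.09024023 -0.36551706] [ 0.47426906 -0.12173556  0.12330816]
-0.00020438102111800901 4.925
```

View pics/d_wrist.png

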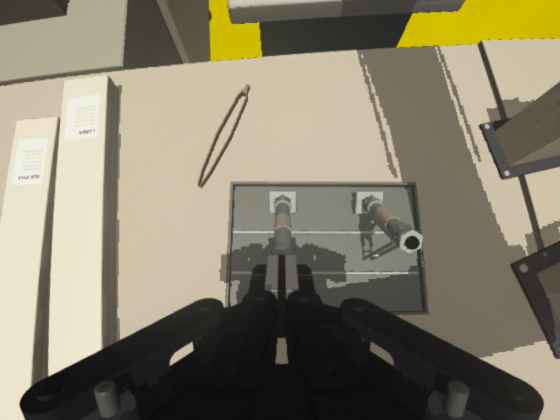

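View pics/d_side.png

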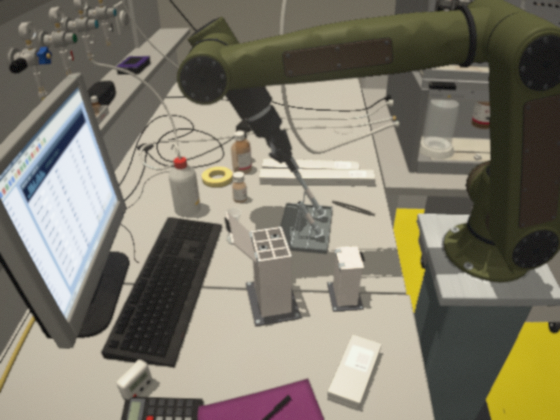

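```bash
python3 - <<'E'
from geo import *
from plant import r,get_calibration
c=get_calibration("wrist"); s=r.state()
print(s["tool_pos"],proj(c,[colpt(-1,.145),colpt(-1,.1),colpt(-1,0),colpt(1,.105),s["tool_pos"]]))
crop('pics/d_wrist.png','pics/e1.png',210,170,220,150,3)
crop('pics/d_side.png','pics/e2.png',260,140,90,110,5)
E
```

```text
[ 0.47425706 -0.12174272  0.12333271] [[282.10021695 268.46367454]
 [281.96352305 237.38591299]
 [281.79959512 200.32953494]
 [411.91393933 240.00907665]
 [282.03092501 247.4469792 ]]
```

View pics/e1.png

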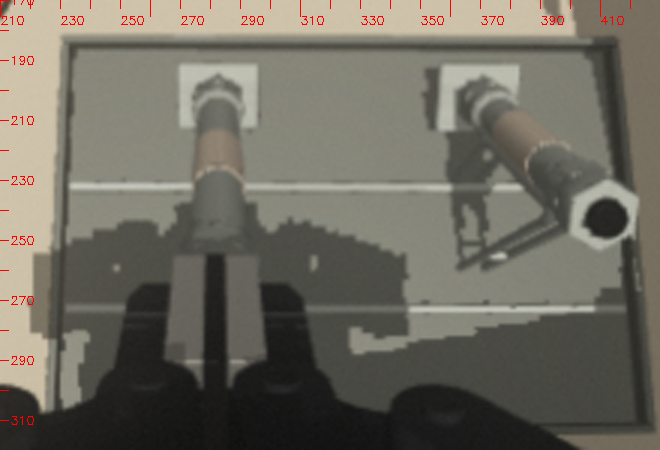

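View pics/e2.png

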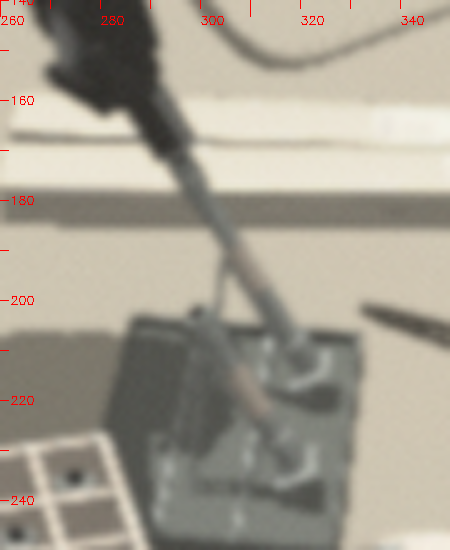

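```bash
python3 - <<'E'
from geo import *
from plant import r,fingers,capture,get_calibration
r.move_straight(r.state()["tool_pos"]+np.array([.01,0,.0173])*1.5,rate=.06)
s=r.state();print(s["gripper_width"],s["contact_force"],s["clock"])
for n in ("wrist","side"): cv2.imwrite(f"pics/f_{n}.png",capture(n)[:,:,::-1])
crop('pics/f_wrist.png','pics/f1.png',210,170,220,150,3)
crop('pics/f_side.png','pics/f2.png',260,140,90,110,5)
E
```

```text
-0.0002450163390787266 [-0.27844238  0.20557221  0.52328431] 5.575
```

View pics/f1.png

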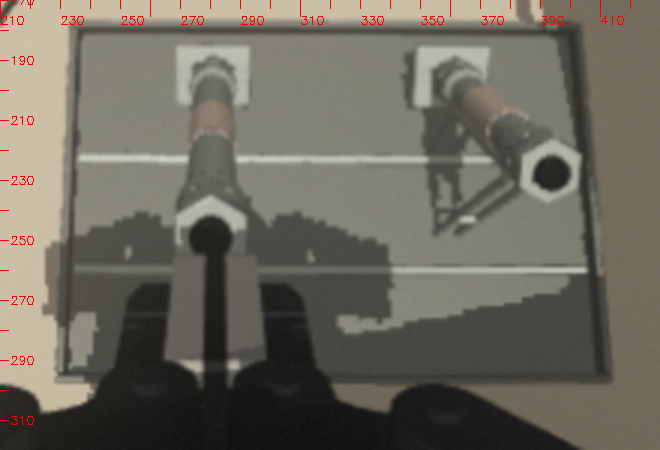

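View pics/f2.png

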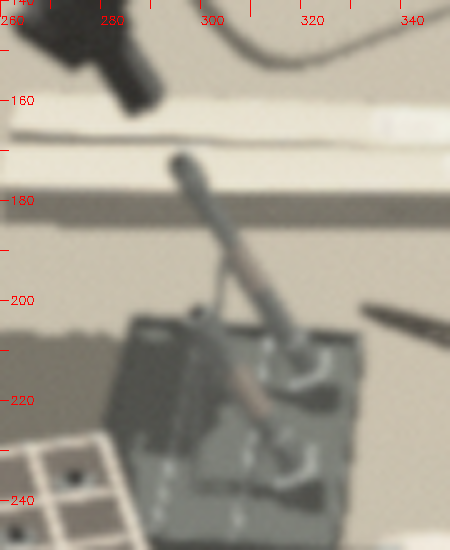

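```bash
python3 - <<'E'
from geo import *
from plant import r,get_calibration
ct,cs=get_calibration("top"),get_calibration("side")
def tri(u,v):
    o1,d1=ray(ct,u);o2,d2=ray(cs,v)
    d1/=np.linalg.norm(d1);d2/=np.linalg.norm(d2)
    t=np.linalg.lstsq(np.c_[d1,-d2],o2-o1,rcond=None)[0]
    a,b=o1+d1*t[0],o2+d2*t[1];return (a+b)/2,np.linalg.norm(a-b)
print("side proj pred", proj(cs,[colpt(-1,.145),colpt(-1,0),colpt(1,.105),colpt(1,0),r.state()["tool_pos"]]))
print("top proj pred", proj(ct,[colpt(-1,.145),colpt(-1,0),colpt(1,.105),colpt(1,0),r.state()["tool_pos"]]))
print(tri((363.5,239.5),(294.5,172.5)),tri((321,242),(298.5,203)),colpt(-1,.145),colpt(1,.105))
E
```

```text
side proj pred [[295.67235452 169.98313569]
 [322.22471277 212.36259949]
 [299.34663411 200.57610359]
 [319.4997227  231.79940082]
 [295.3418017  169.81231195]]
top proj pred [[363.38341676 239.79610509]
 [347.89090877 276.88990979]
 [320.85659788 242.31914709]
 [312.9215542  268.87275626]
 [362.87271472 239.25163794]]
(array([ 0.49071439, -0.12477686,  0.13892394]), np.float64(0.000938286601041947)) (array([ 0.47812001, -0.03838021,  0.10511415]), np.float64(0.00013780980598214392)) [ 0.48819638 -0.12307645  0.14757   ] [ 0.47620326 -0.03756525  0.11293   ]
```

```bash
python3 - <<'E'
from geo import *
from plant import r,get_calibration,kin
cw,cs=get_calibration("wrist"),get_calibration("side");s=r.state()
M=Rq(s["tcp_rot"]).as_matrix(); t=s["tool_pos"]
print(t,s["qpos"],M, M.T@(cw["origin"]-t), M.T@Rq(cw["attitude"]).as_matrix())
for d in (0,-.01,-.02,-.03,-.04): print(d,proj(cw,[t+d*M[:,1],t+d*M[:,1]+.011*M[:,2]]).round(1).tolist(),proj(cs,[t+d*M[:,1]]).round(1))
print(kin.solve_ik(t,s["tcp_rot"]))
E
```

```text
[ 0.48899576 -0.1216875   0.14888383] [ 0.08363634  0.29061446  0.21310635 -0.09814218 -2.00893276 -1.76707035] [[ 9.42943986e-02 -4.98448207e-01 -8.61776045e-01]
 [ 9.95544356e-01  4.72548311e-02  8.15991241e-02]
 [ 5.01443406e-05 -8.65630617e-01  5.00683165e-01]] [-0.00039943 -0.17334872  0.0726003 ] [[ 9.99999604e-01  7.69181269e-04 -4.47004720e-04]
 [ 6.47611984e-04 -2.84888165e-01  9.58560543e-01]
 [ 6.09960460e-04 -9.58560453e-01 -2.84888550e-01]]
0 [[282.0, 247.5], [282.0, 230.3]] [[295.3 169.8]]
-0.01 [[282.0, 254.3], [282.1, 236.2]] [[293.4 166.7]]
-0.02 [[282.1, 261.8], [282.1, 242.9]] [[291.4 163.6]]
-0.03 [[282.1, 270.3], [282.1, 250.4]] [[289.4 160.5]]
-0.04 [[282.2, 279.8], [282.2, 258.8]] [[287.5 157.3]]
[ 0.08363634  0.29061446  0.21310635 -0.09814218 -2.00893276 -1.76707035]
```

```bash
python3 - <<'E'
from geo import *
from plant import r,get_calibration,capture
ct,cs=get_calibration("top"),get_calibration("side")
r.goto([.40,-.10,.20],orient(DR[2],0,0))
s=r.state(); print(s["tool_pos"],s["clock"])
M=Rq(s["tcp_rot"]).as_matrix(); t=s["tool_pos"]
for n in("side","top"):
    cv2.imwrite(f"pics/g_{n}.png",capture(n)[:,:,::-1])
    for d in (0,-.01,-.02,-.03,-.04): print(n,d,proj(get_calibration(n),[t+d*M[:,1]]).round(1))
u=proj(cs,[t])[0].astype(int)
crop('pics/g_side.png','pics/g2.png',u[0]-50,u[1]-70,100,100,6)
E
```

```text
[ 0.39999942 -0.09991521  0.19978293] 6.575
side 0 [[332.  157.2]]
side -0.01 [[332.2 153.6]]
side -0.02 [[332.4 149.9]]
side -0.03 [[332.6 146.2]]
side -0.04 [[332.8 142.5]]
top 0 [[352.3 279.2]]
top -0.01 [[353.2 279. ]]
top -0.02 [[354.  278.7]]
top -0.03 [[354.9 278.5]]
top -0.04 [[355.8 278.2]]
```

View pics/g2.png

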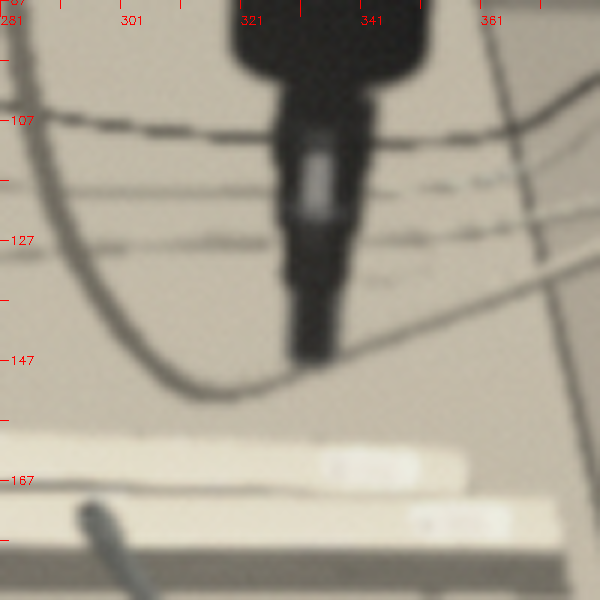

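View pics/g_top.png

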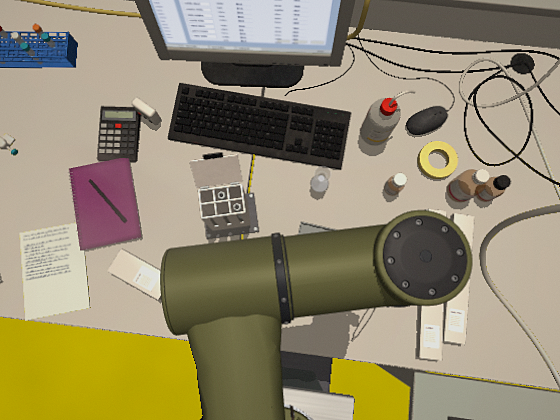

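Side and wrist views agree that the real fingertips end about 30 mm behind the reported TCP. That is why the jaws closed just above the column. I'll apply that offset and retry.

```bash
cat >> geo.py <<'E'
OFF=.030
def cmd(tip,q): return np.asarray(tip,float)+OFF*Rq(q).apply([0,1,0])
E
python3 - <<'E'
from geo import *
from plant import r,kin,fingers,capture,get_calibration
q=orient(DR[2],np.pi/6,0)
r.goto(cmd(colpt(-1,.205),q),q)
fingers.grip(.05)
r.move_straight(cmd(colpt(-1,.119),q),rate=.08)
f0=r.state()["contact_force"]; g=fingers.grip(.0); s=r.state(); print(f0,g,s["gripper_width"],s["contact_force"],s["tool_pos"])
cv2.imwrite(f"pics/h_w.png",capture("wrist")[:,:,::-1])
if .010<s["gripper_width"]<.02:
    p=s["tool_pos"]+np.array([0.0,0,.03]); r.move_straight(p,rate=.06)
    r.move_straight(p+[0,0,.12],rate=.15)
    print(r.state()["gripper_width"],r.state()["clock"])
    r.goto([.43,-.02,.30],orient(DR[2],0,0))
    for n in ("wrist","side"): cv2.imwrite(f"pics/h_{n}.png",capture(n)[:,:,::-1])
print(r.state()["gripper_width"],r.state()["clock"],r.state()["tool_pos"])
E
```

```text
[ 0.82282506  0.30759881 -0.49492786] False 0.013853649121784115 [1.31546553 1.02443947 0.93726488] [ 0.4606029  -0.12042425  0.09938641]
0.013772929418632441 11.4417
0.014017454776411496 12.2583 [ 0.43003354 -0.02016252  0.29840497]
```

View pics/h_wrist.png

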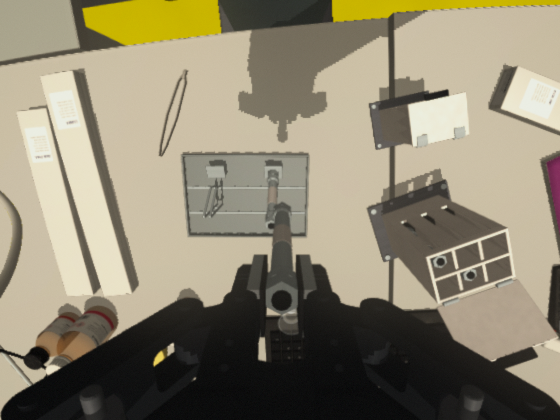

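View pics/h_side.png

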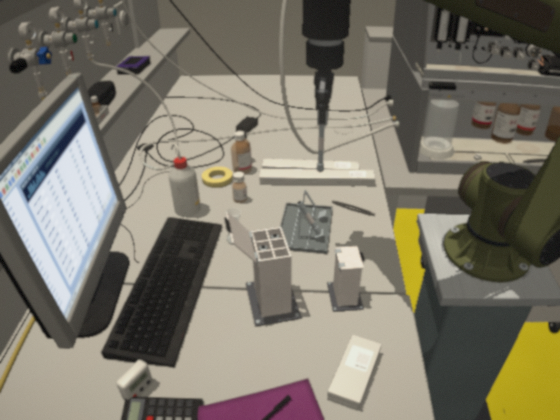

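```bash
python3 - <<'E'
from geo import *
from plant import r,get_calibration
cw,cs,ct=[get_calibration(n) for n in("wrist","side","top")]; s=r.state()
M=Rq(s["tcp_rot"]).as_matrix(); t=s["tool_pos"]
for d in (-.06,-.056,-.05,.08,.089,.095): print(d,proj(cw,[t+d*M[:,1]]).round(1),proj(cs,[t+d*M[:,1]]).round(1))
S=np.array([tw(ST,[x,y,.166]) for x in(-.032,.032) for y in(-.047,.047)])
print(proj(cw,S).round(1))
crop('pics/h_wrist.png','pics/h1.png',230,150,90,180,4)
crop('pics/h_side.png','pics/h2.png',290,70,60,110,6)
crop('pics/h_wrist.png','pics/h3.png',360,170,200,190,4)
E
```

```text
-0.06 [[282.1 302.4]] [[322.5 109.3]]
-0.056 [[282.1 297.3]] [[322.4 111.1]]
-0.05 [[282.1 290.1]] [[322.3 113.8]]
0.08 [[281.7 210.6]] [[320.3 167. ]]
0.089 [[281.7 207.8]] [[320.2 170.5]]
0.095 [[281.7 206. ]] [[320.1 172.7]]
[[425.8 256.4]
 [509.  227.4]
 [437.5 304.2]
 [516.3 277.3]]
```

View pics/h1.png

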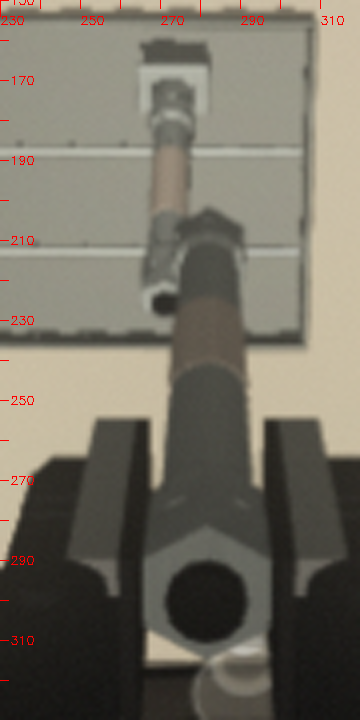

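View pics/h2.png

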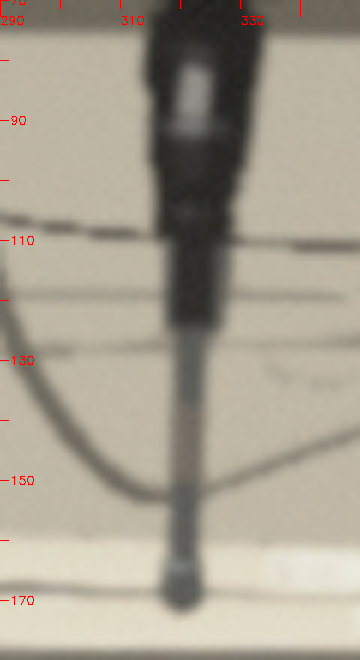

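View pics/h3.png

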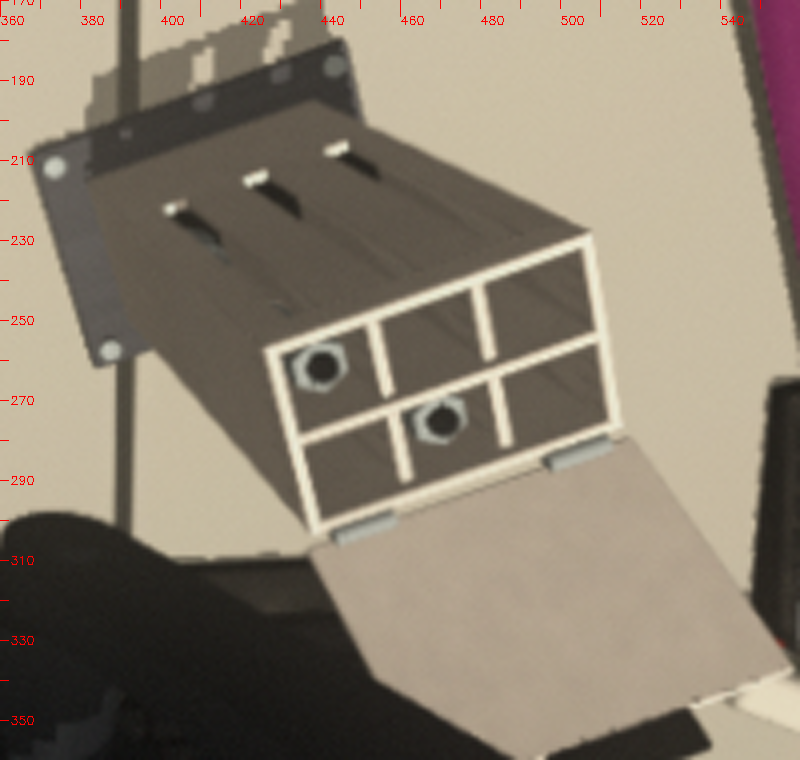

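```bash
python3 - <<'E'
from geo import *
from plant import r,kin,fingers,capture,get_calibration
qv=orient(ST[2],0,0)
r.goto(tw(ST,[-.02,-.03,.305]),qv)
r.move_straight(tw(ST,[.015,-.03,.285]),rate=.1)
s=r.state(); c=get_calibration("wrist")
for n in("wrist","side"): cv2.imwrite(f"pics/i_{n}.png",capture(n)[:,:,::-1])
print(s["clock"],s["tool_pos"],tw(ST,[.015,-.03,.285]),s["contact_force"])
print(proj(c,[tw(ST,[x,y,.166]) for x in(-.032,.032) for y in(-.047,.047)]).round(1))
print(proj(c,[tw(ST,[x,y,.166]) for x in(.002,.028) for y in(-.043,-.017)]).round(1))
crop('pics/i_wrist.png','pics/i1.png',200,150,200,150,4)
crop('pics/i_side.png','pics/i2.png',210,130,120,140,4)
E
```

```text
13.5917 [0.55133497 0.1573396  0.28520905] [0.55130863 0.15795354 0.285     ] [ 0.25183013 -0.59007614 -1.28497158]
[[264.1 150.7]
 [364.9 151. ]
 [265.1 216.5]
 [360.1 216.5]]
[[268.8 186.6]
 [295.9 186.6]
 [269.1 212.7]
 [295.6 212.7]]
```

View pics/i1.png

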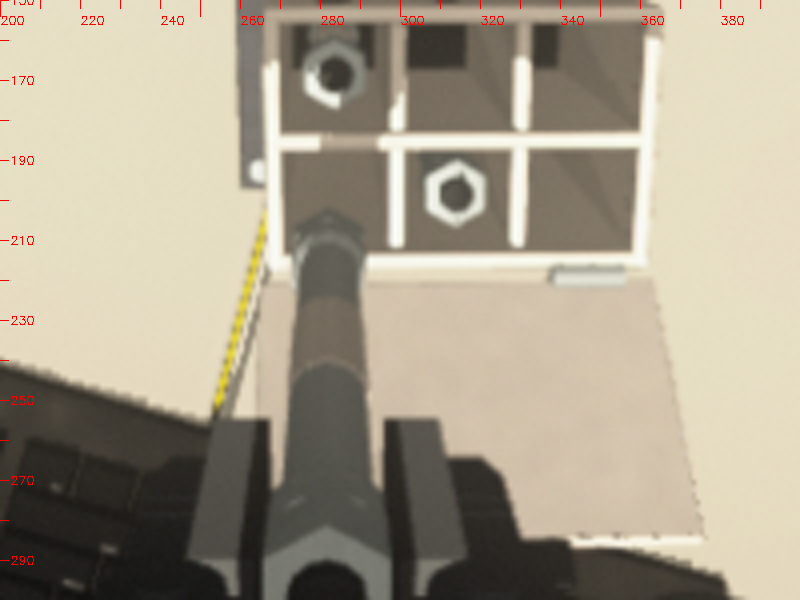

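View pics/i2.png

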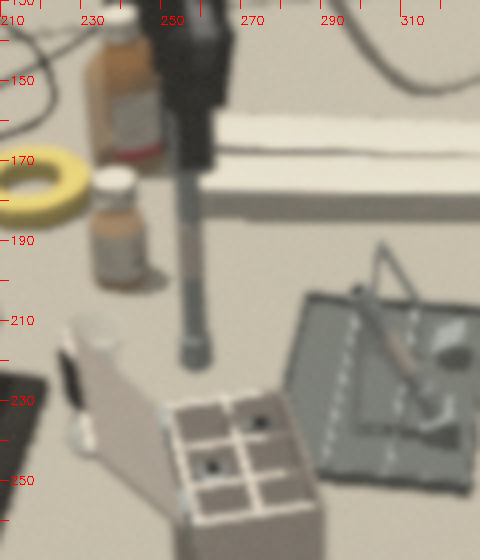

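```bash
python3 - <<'E'
from geo import *
from plant import r,kin,fingers,capture,get_calibration
f0=r.state()["contact_force"]
for z in (.25,.22,.19,.165,.142):
    r.move_straight(tw(ST,[.015,-.029,z]),rate=.08)
    f=r.state()["contact_force"]-f0; print(z,f.round(1))
    if np.linalg.norm(f)>12: print("stop"); break
c=get_calibration("wrist")
for n in("wrist","side"): cv2.imwrite(f"pics/j_{n}.png",capture(n)[:,:,::-1])
print(r.state()["clock"])
crop('pics/j_side.png','pics/j2.png',210,130,120,140,4)
E
```

```text
0.25 [ 0.3  0.4 -1.2]
0.22 [ 0.6  1.9 -0.7]
0.19 [ 0.3  1.  -0.4]
0.165 [ 1.3  0.4 -0.5]
0.142 [0.6 0.5 0.6]
16.325
```

View pics/j_wrist.png

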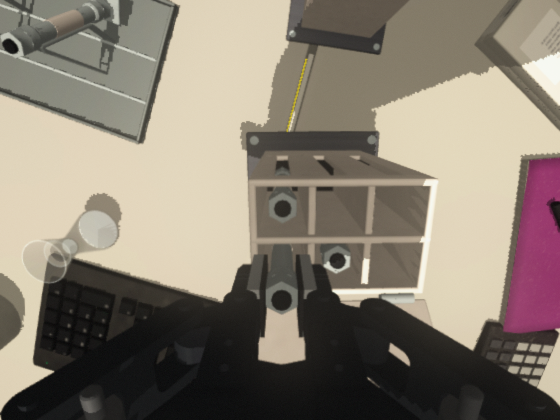

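View pics/j2.png

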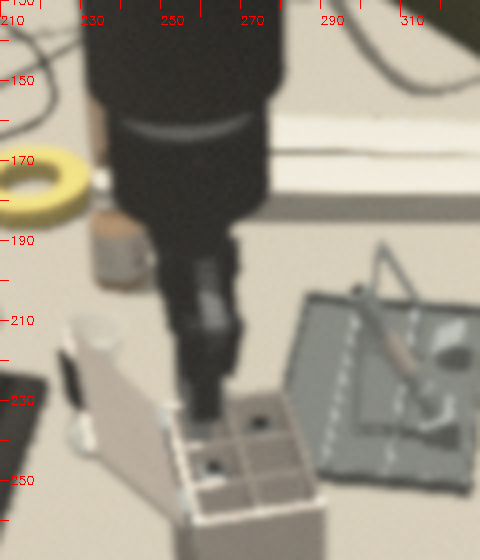

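The column is in the back right cell with no contact force. Releasing.

```bash
python3 - <<'E'
from geo import *
from plant import r,kin,fingers,capture,get_calibration
fingers.grip(.04); r.sleep(.3)
r.move_straight(tw(ST,[.015,-.029,.25]),rate=.12)
r.move_straight(tw(ST,[-.05,-.03,.25]),rate=.15)
cv2.imwrite("pics/k_wrist.png",capture("wrist")[:,:,::-1]); cv2.imwrite("pics/k_side.png",capture("side")[:,:,::-1])
print(r.state()["clock"])
crop('pics/k_wrist.png','pics/k1.png',200,120,200,150,4)
crop('pics/k_side.png','pics/k2.png',210,180,120,100,5)
E
```

```text
18.725
```

View pics/k_wrist.png

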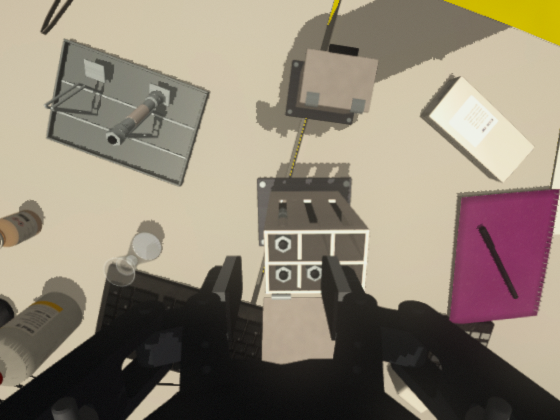

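View pics/k2.png

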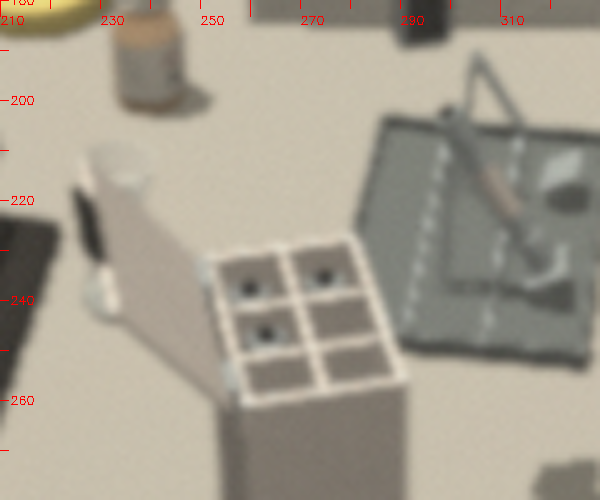

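The long column is down in the back right cell, level with its neighbours. Next, the short one.

```bash
python3 - <<'E'
from geo import *
from plant import r,kin,fingers,capture,get_calibration
q=orient(DR[2],np.pi/6,0); S=1
r.goto([.44,-.02,.26],orient(DR[2],0,0))
r.goto(cmd(colpt(S,.165),q),q)
fingers.grip(.05)
r.move_straight(cmd(colpt(S,.081),q),rate=.08)
f0=r.state()["contact_force"]; fingers.grip(.0); s=r.state(); print(f0,s["gripper_width"],s["contact_force"],s["tool_pos"])
if .010<s["gripper_width"]<.02:
    p=s["tool_pos"]+np.array([0.0,0,.03]); r.move_straight(p,rate=.06)
    r.move_straight(p+[0,0,.12],rate=.15)
    r.goto([.43,-.02,.30],orient(DR[2],0,0))
for n in ("wrist","side"): cv2.imwrite(f"pics/l_{n}.png",capture(n)[:,:,::-1])
s=r.state();print(s["gripper_width"],s["clock"],s["tool_pos"])
c=get_calibration("wrist")
M=Rq(s["tcp_rot"]).as_matrix(); t=s["tool_pos"]
for d in (-.06,-.056,-.053,-.05,.045,.052,.06): print(d,proj(c,[t+d*M[:,1]]).round(1))
crop('pics/l_wrist.png','pics/l1.png',230,150,120,180,4)
E
```

```text
[ 0.52019056 -0.19913253  0.67039131] 0.014209478247677343 [0.11680567 0.96910466 1.94698387] [ 0.44965428 -0.03492855  0.06650567]
0.013905199889723661 24.45 [ 0.4298776  -0.01979696  0.29790449]
-0.06 [[282.2 302.4]]
-0.056 [[282.1 297.2]]
-0.053 [[282.1 293.6]]
-0.05 [[282.1 290. ]]
0.045 [[281.8 223.5]]
0.052 [[281.8 220.6]]
0.06 [[281.8 217.5]]
```

View pics/l1.png

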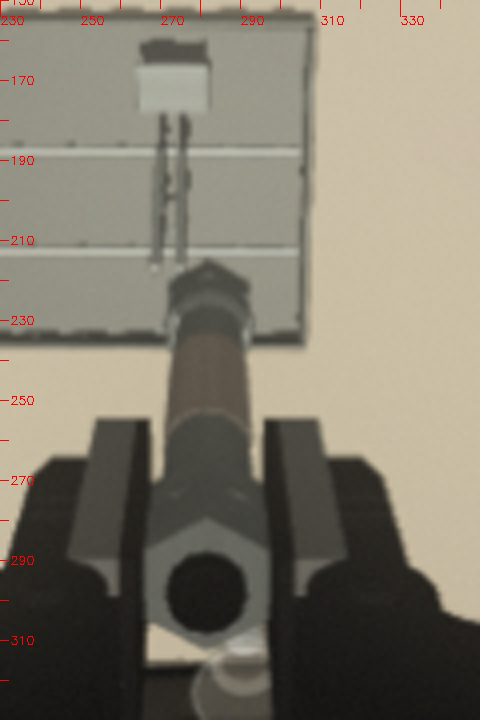

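View pics/l_side.png

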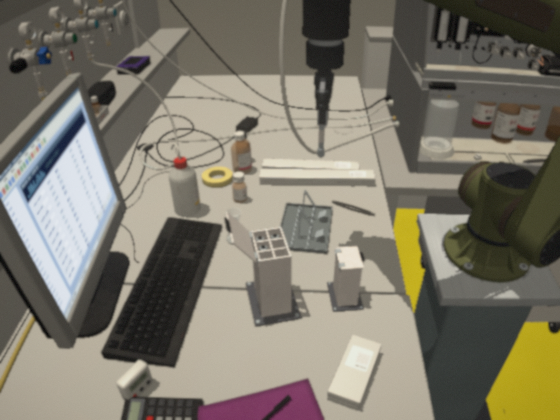

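```bash
python3 - <<'E'
from geo import *
from plant import r,kin,fingers,capture,get_calibration
qv=orient(ST[2],0,0)
r.goto(tw(ST,[-.04,.028,.28]),qv)
r.move_straight(tw(ST,[-.015,.0305,.245]),rate=.1)
c=get_calibration("wrist")
cv2.imwrite("pics/m_wrist.png",capture("wrist")[:,:,::-1]);cv2.imwrite("pics/m_side.png",capture("side")[:,:,::-1])
print(r.state()["clock"]);print(proj(c,[tw(ST,[x,y,.166]) for x in(-.028,-.002) for y in(.017,.043)]).round(1))
crop('pics/m_wrist.png','pics/m1.png',170,150,200,150,4)
crop('pics/m_side.png','pics/m2.png',210,150,120,120,5)
E
```

```text
26.0417
[[266.1 196.2]
 [297.3 196.2]
 [266.5 225.8]
 [296.8 225.8]]
```

View pics/m1.png

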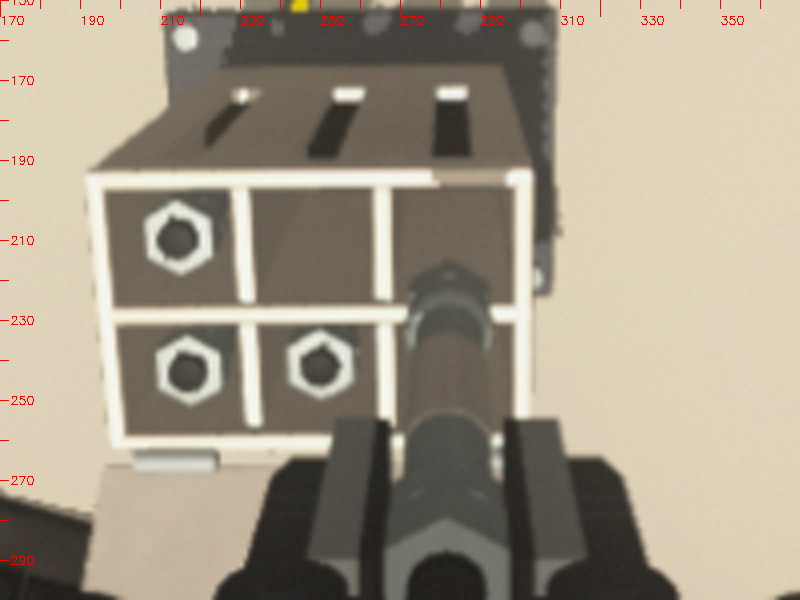

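View pics/m2.png

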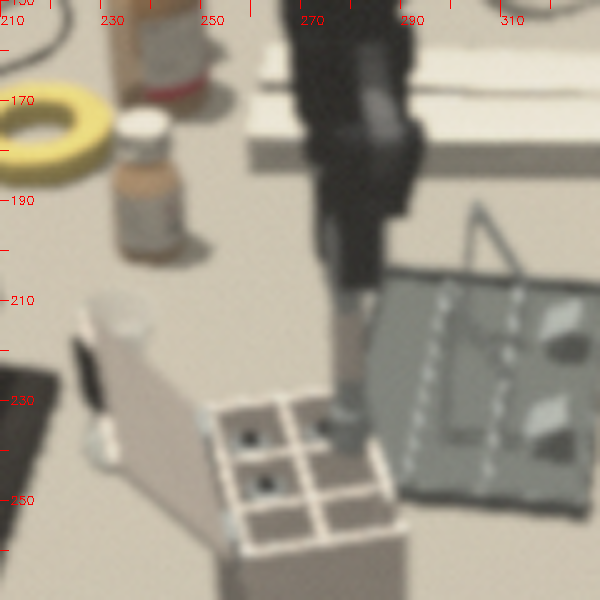

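```bash
python3 - <<'E'
from geo import *
from plant import r,kin,fingers,capture,get_calibration
f0=r.state()["contact_force"]; ok=True
for z in (.215,.19,.165,.142):
    r.move_straight(tw(ST,[-.015,.032,z]),rate=.08)
    f=r.state()["contact_force"]-f0; print(z,f.round(1))
    if np.linalg.norm(f)>12: print("stop"); ok=False; break
cv2.imwrite("pics/n_wrist.png",capture("wrist")[:,:,::-1])
print(r.state()["clock"])
E
```

```text
0.215 [0.1 0.1 0.4]
0.19 [-0.2  0.7  1.1]
0.165 [0.9 0.4 0.8]
0.142 [ 0.4  0.4 -0.1]
27.9667
```

View pics/n_wrist.png

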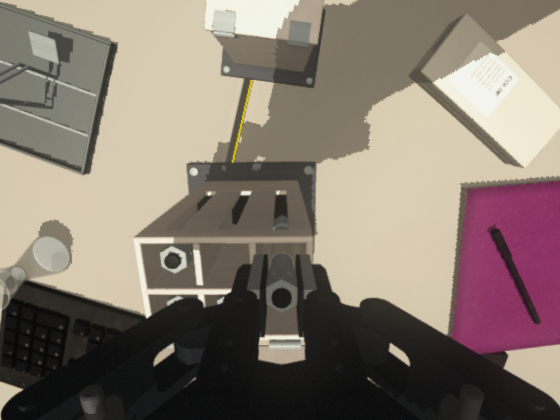

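```bash
python3 - <<'E'
from geo import *
from plant import r,kin,fingers,capture,get_calibration
fingers.grip(.04); r.sleep(.3)
r.move_straight(tw(ST,[-.015,.032,.25]),rate=.12)
r.move_straight(tw(ST,[-.07,.01,.27]),rate=.2)
cv2.imwrite("pics/o_wrist.png",capture("wrist")[:,:,::-1]); cv2.imwrite("pics/o_side.png",capture("side")[:,:,::-1])
print(r.state()["clock"])
crop('pics/o_wrist.png','pics/o1.png',210,180,140,140,5)
crop('pics/o_side.png','pics/o2.png',210,180,120,100,5)
ct,cs=get_calibration("top"),get_calibration("side")
for uv in [(145,63),(235,59),(330,60)]:
    print(uv,[onplane(ct,uv,z).round(3).tolist() for z in(.05,.1,.2,.3)])
# side view lower-right monitor edge (50,330),(125,210)
for y in (.0,.1,.2,.3): print(y,proj(cs,[[.68,y,.1],[.68,y,.2],[.7,y,.1],[.75,y,.1]]).round(0).tolist())
E
```

```text
30.25
(145, 63) [[0.88, 0.448, 0.05], [0.854, 0.428, 0.1], [0.801, 0.387, 0.2], [0.747, 0.346, 0.3]]
(235, 59) [[0.921, 0.226, 0.05], [0.893, 0.216, 0.1], [0.836, 0.197, 0.2], [0.778, 0.178, 0.3]]
(330, 60) [[0.95, -0.013, 0.05], [0.92, -0.011, 0.1], [0.86, -0.007, 0.2], [0.8, -0.002, 0.3]]
0.0 [[214.0, 212.0], [210.0, 176.0], [206.0, 212.0], [186.0, 211.0]]
0.1 [[206.0, 238.0], [201.0, 201.0], [198.0, 238.0], [176.0, 237.0]]
0.2 [[197.0, 269.0], [191.0, 231.0], [188.0, 268.0], [165.0, 268.0]]
0.3 [[187.0, 305.0], [179.0, 266.0], [177.0, 304.0], [152.0, 303.0]]
```

View pics/o1.png

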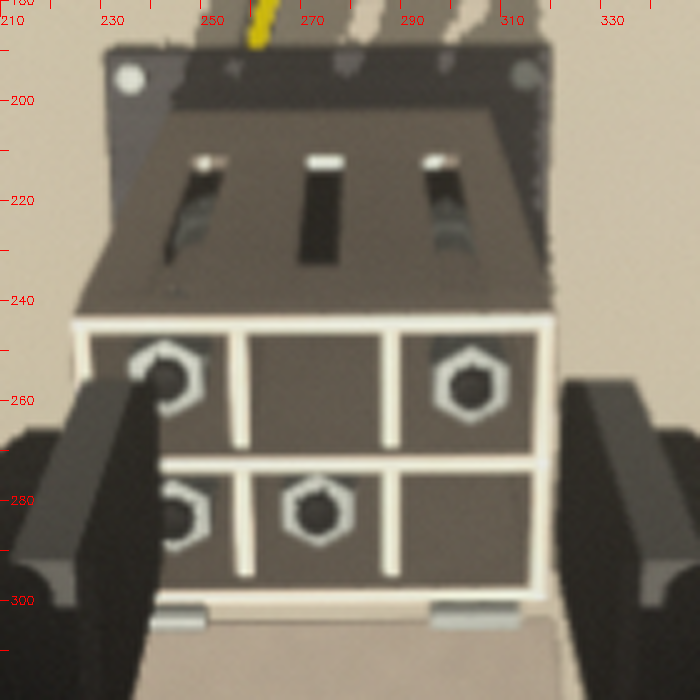

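View pics/o_side.png

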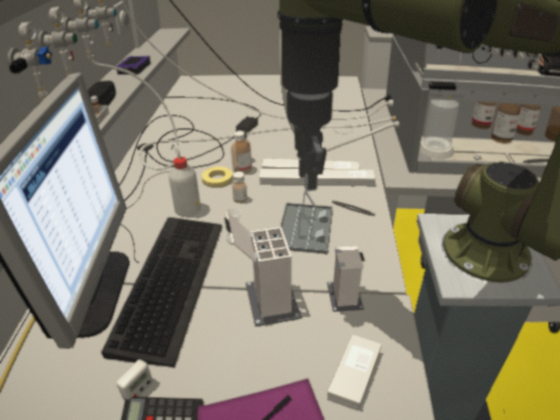

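```bash
python3 - <<'E'
from geo import *
from plant import r,kin,fingers,capture,get_calibration
fingers.grip(0.0)
r.move_straight(tw(ST,[-.02,.0,.32]),rate=.2)
r.move_straight(tw(ST,[.115,.0,.32]),rate=.2)
r.move_straight(tw(ST,[.115,.0,.182]),rate=.15)
cv2.imwrite("pics/p_side.png",capture("side")[:,:,::-1])
s=r.state();print(s["clock"],s["contact_force"],s["tool_pos"])
crop('pics/p_side.png','pics/p2.png',170,140,140,130,5)
E
```

```text
33.1667 [ 1.09833658 -0.06981665  0.95152492] [0.6405262  0.21317646 0.18376935]
```

View pics/p2.png

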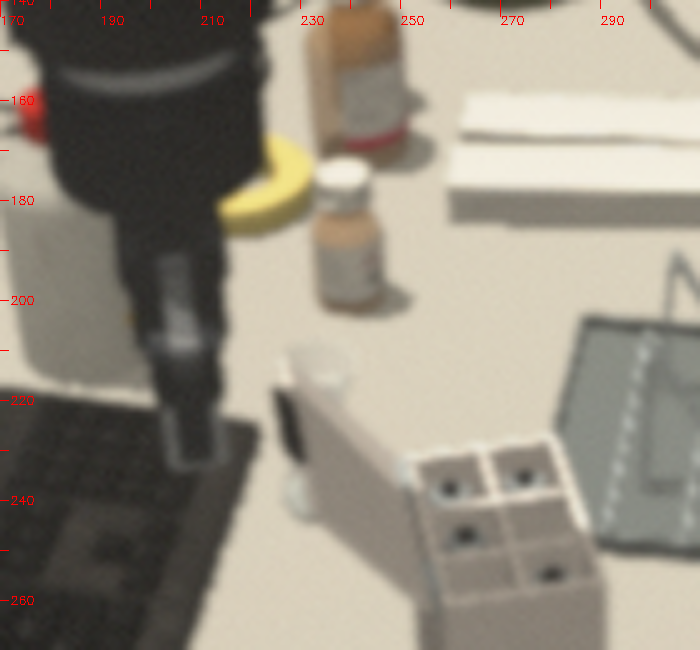

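The fingertips (about 209,232) are behind the black tab (about 228,224) and lower than it, and clear of everything. Pushing the lid over.

```bash
python3 - <<'E'
from geo import *
from plant import r,kin,fingers,capture,get_calibration
f0=r.state()["contact_force"]
for x in (.095,.08,.065,.05,.04,.03):
    r.move_straight(tw(ST,[x,0,.182+.1*(.095-x)]),rate=.08)
    f=r.state()["contact_force"]-f0; print(x,f.round(1))
    if np.linalg.norm(f)>20: break
r.sleep(.6)
cv2.imwrite("pics/q_side.png",capture("side")[:,:,::-1])
print(r.state()["clock"])
crop('pics/q_side.png','pics/q2.png',170,140,140,130,5)
E
```

```text
0.095 [-0.1 -1.1 -0.5]
0.08 [-0.9  0.  -0.3]
0.065 [-1.1  0.1 -1.1]
0.05 [-0.5  1.7 -0.8]
0.04 [-1.9  0.2 -1.8]
0.03 [-1.2  0.5 -0.3]
35.7917
```

View pics/q2.png

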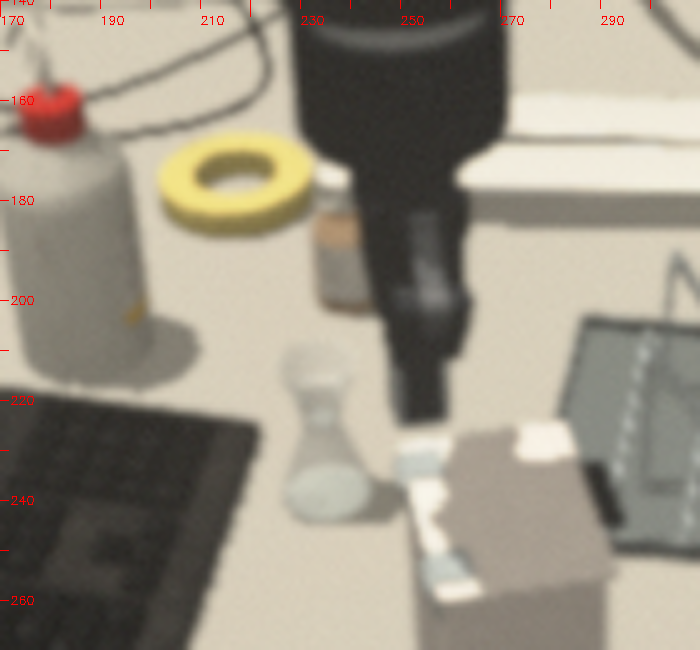

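Lid fell shut. I'll retreat and check.

```bash
python3 - <<'E'
from geo import *
from plant import r,kin,fingers,capture,get_calibration
r.move_straight(tw(ST,[.03,0,.30]),rate=.2)
r.goto([.38,-.15,.33],orient(DR[2],0,0))
for n in("side","top"): cv2.imwrite(f"pics/s_{n}.png",capture(n)[:,:,::-1])
print(r.state()["clock"])
cs=get_calibration("side")
for a in (0,.1,.2):
    print(a,proj(cs,[tw(ST,[.034-.08*np.cos(a),y,.168+.08*np.sin(a)]) for y in(-.02,.02)]).round(1).tolist())
crop('pics/s_side.png','pics/s2.png',200,190,120,100,6)
crop('pics/s_top.png','pics/s1.png',160,130,200,120,4)
E
```

```text
38.0333
0 [[290.4, 231.3], [294.9, 243.7]]
0.1 [[290.3, 228.2], [294.8, 240.6]]
0.2 [[289.7, 225.2], [294.2, 237.5]]
```

View pics/s2.png

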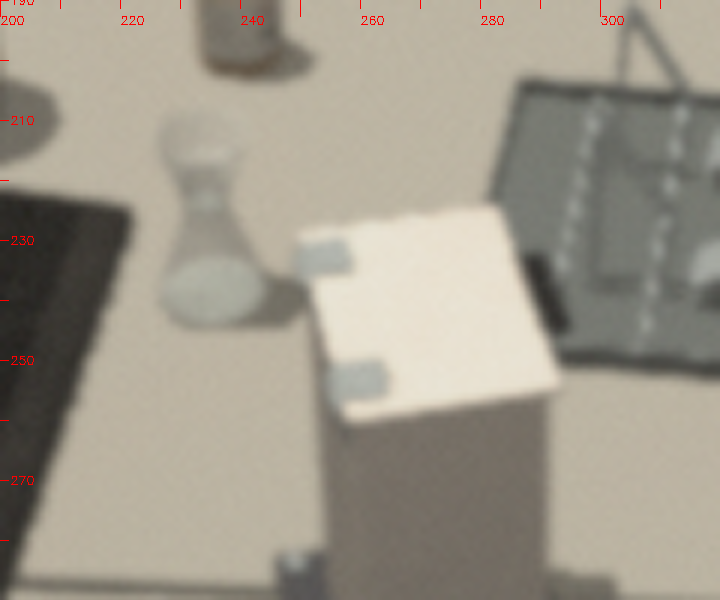

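View pics/s1.png

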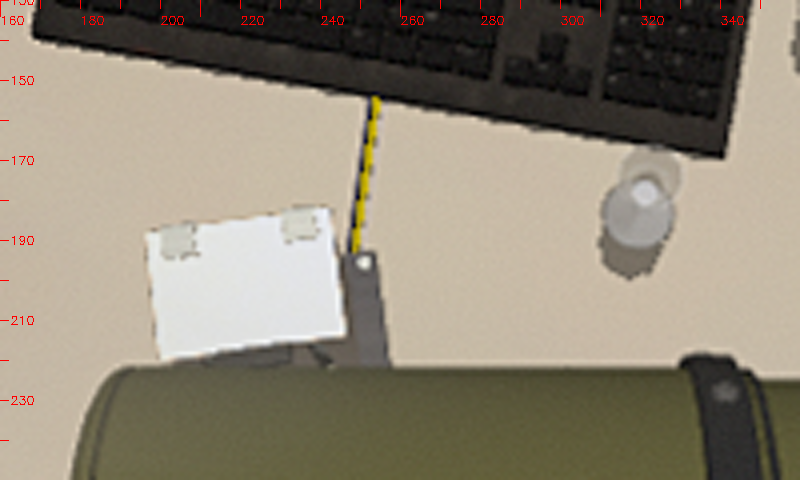

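```bash
python3 -c "
from plant import r
r.finish_job(); print(r.state()['clock'])"
```

```text
the job is handed in; nothing more can be done
the job is handed in; nothing more can be done
```

Both columns are in the store and its lid is shut. I handed the job in at about 38 s of the 69 s allowed. The long column is in the back right (deep) cell and the short one in the front left (shallow) cell.

**Last checks**
- **Columns:** before the lid went down, pictures showed both column tops below the rim, level with the ones already stored.
- **Lid:** in the side picture the tab edge is at about (290.5, 232)–(295, 245). A fully shut lid predicts (290.4, 231.3)–(294.9, 243.7).
- **Bystanders:** the flask shows no sign of having moved, and I kept clear of the amber bottle.
- **Forces:** while lowering the columns and pushing the lid, the measured force stayed within about 2 N of its starting value.

**What failed or disagreed**
- **First grasp:** the jaws closed on nothing just above the long column, without moving it. The pictures showed the fingertips ending about 30 mm short of the reported TCP; with that correction, both grasps worked.
- **Side camera:** it placed the column tops about 8 mm lower than the model and the top view did. I used the model and top view, and the wrist camera agreed with them.

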